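# Take the spent cartridge out of a screw-cap fuse holder

## Robot

A 6-joint arm with a two-finger parallel gripper is mounted at the origin on the work surface. World frame = base frame: x ahead of the robot, y to its left, z up, the work surface at z = 0. Lengths are in m, angles in rad, forces in N, time in s.
With the tool pointing down it reaches from about 0.325 to 0.9 m from the base axis. Payload 6.1 kg.
Tool frame: the origin (TCP) lies midway between the tips of the shut fingers; the grasp point (between the pads) lies 19 mm behind it; z points along the fingers, y is the line along which they close (so a half turn about z gives the same grasp; the last joint's range is limited). The gripper opens to 85 mm and grips with 20 to 120 N. Pads are 22 mm wide; open, the fingers measure 114 mm over their backs; the gripper's body (76 mm by 85 mm) begins 54 mm behind the grasp point. The pads swing forward as they close: fully open they stand 13 mm farther back than shut.
Start: joints at [-1.349, 0.22, 1.526, -0, 1.395, -0.126], TCP at [0.213, -0.588, 0.231] pointing down, gripper open.
Joint ranges: [-2.98, 2.98], [-0.91, 2.08], [0.09, 2.57], [-1.24, 4.39], [0.2, 2.65], [-2.68, 2.68]. Speed limits (rad/s): [2.57, 2.57, 3.01, 3.14, 3.14, 3.14].

## Interface

Orientations are given as a unit quaternion [w, x, y, z].
In Python, from bench import robot gives the robot as it stands.
- The arm moves only by the shell command python3 -m creep 'ROWS' [FORCE]. ROWS is a JSON object of lists of equal length, an entry for each row: "gripper": the finger opening in mm, from 0 to 85.4; "translation": the shift along the tool's x, y, z in mm, a list of three; "roll": the turn about the tool's z in degrees. In form: {"gripper": [gripper, ...], "translation": [[x, y, z], ...], "roll": [roll, ...]}. A call has 1 to 5 rows; each row shifts and turns the commanded pose from where the row before left it, along the tool's axes as they then stand; what a row does not reach is not made up. A row lasts 1/12 s, in which the tool goes at most 41.7 mm and 7.16 degrees, less where a joint would pass 70% of its speed; a pose out of reach is approached as far as the arm can. A call is refused whole if a number of a shift passes 41.7 or a number of a turn 7.16, either way. A call with a gripper value outside its range is refused whole. The fingers move at their own pace and stop on an object; FORCE is the grip in N (left out, the last holds). Time passes only in rows, so rows that do not move let the fingers close. It gives the time, the measured TCP pose, the force, the opening and the grip force at its end, in the units of the state.
- robot.read_state(): the state, without advancing time (a new reading comes with each control period).
- robot.read_camera(name): name is "scene" or "top"; returns a dict with "img" (420x560x3 uint8, red, green, blue), "fx", "fy", "cx", "cy" (pixels), "D" ([k1, k2, p1, p2, k3] as OpenCV has them; the pictures are not rectified), "T" (4x4, takes a point from camera to world coordinates). Camera axes: x right, y up, looking along -z (the intrinsics and any distortion apply to the point x, -y, -z); pixel columns grow to the right and rows downward; lengths in m; the calibration is good to about 2 mm. A picture is of the moment at which its call begins. There is no depth.
- robot.finish_job(): hands the job in; it is judged then, once.
The state is a dict: "time": time; "qpos": joint angles; "qd": joint speeds; "effort": joint torques, N m; "ee_pos": TCP position; "tool_rot": TCP orientation; "ft_force": force on the tool from outside, world axes, zero at the start; "ft_torque": the same for the moment, N m; "grip_width": finger opening in m; "grasp_force": force on a finger pad.
Only numpy, scipy, OpenCV 4.12 (cv2) and the standard library are available. Lean on these libraries where they do the work, as an engineer would, in place of code of your own. Each camera call takes 0.05 s, during which the arm holds its last target. There are 200 camera calls.

## Task

Take the spent cartridge out of the fuse holder: unscrew the tall ceramic cap counter-clockwise until the thread lets go, lift it clear and gently stand it, open end down, in the shallow metal tray. Only then pull the cartridge out of the holder and leave it inside the black bin. Leave the other things on the bench as they lie.

Things in the scene. Friction and masses are not known exactly. Their poses are not given: they have to be found in the camera images.
- holder: Fuse holder screwed to the bench (cannot move): grey base block 90 x 90 x 25 mm with an upright brass threaded collar on its centre, 40 mm over the thread, bore 27 mm. Origin: centre of the base's underside on the bench; z is the collar's axis. A hand turning the cap must rise with the thread (4 mm for 2.5 rad): held at one height, the cap jams and slips in the grip.
- collar_rim (a point): Centre of the collar's rim, 49 mm above the bench. Right-handed thread: turning the cap counter-clockwise (from above) raises it 10 mm per turn. It starts fully screwed down and lets go after nearly 1.5 turns (about 9.3 rad, 15 mm up); before that it cannot be pulled off. It turns easily (under 0.5 N m), stays at the angle where it is left and has about 1 mm of play.
- cap_mid (a point): Centre of the screw cap, on its axis (z), half-way up. White ceramic cylinder, 50 mm in diameter, 75 mm tall, about 0.16 kg; its top 26 mm is a solid ribbed head to grip at any yaw; open below (42 mm inside, 49 mm deep), small lugs inside the foot run in the thread. Screwed down, its foot is 25.5 mm and its top about 100 mm above the bench.
- fuse_mid (a point): Centre of the spent fuse cartridge, half-way up its axis (z). White ceramic cylinder with brass ends, 23 mm in diameter, 46 mm long, about 0.05 kg. It stands loose in the collar's bore, hidden under the cap at the start, its foot 25 mm and its top 71 mm above the bench, so that 22 mm show above the rim once the cap is off.
- tray: Shallow open aluminium tray for the cap, fixed to the bench, 170 x 170 mm outside, 22 mm high, walls and floor 3 mm. Origin: centre of its underside; x and y along its sides.
- bin: Open black plastic bin for spent cartridges, fixed to the bench, 150 x 150 mm outside, 50 mm high, walls and floor 4 mm. Origin: centre of its underside; x and y along its sides.
- breaker: Bystander: loose white circuit breaker, 70 x 36 x 65 mm with a black toggle on top (76 mm in all). Origin: centre of its underside.
- spanner: Bystander: loose steel spanner 170 mm long lying flat. Origin: about the middle of its underside.
- terminals: Bystander: loose row of grey rail terminals, 45 x 50 x 34 mm. Origin: centre of its underside.

How it is judged:
On the way, in this order (a step that is already met when the one before it is completed fails the run):
1. the cap is unscrewed and lifted clear of the collar, the cartridge still standing in the holder (z of cap_mid in the frame of holder above 0.095 m and horizontal distance between fuse_mid and holder below 0.006 m and z of fuse_mid in the frame of holder below 0.055 m), for 0.1 s.
2. the cap stands released, open end down, in the tray, the cartridge still in the holder (x of cap_mid in the frame of tray between -0.065 and 0.065 m and y of cap_mid in the frame of tray between -0.065 and 0.065 m and angle between cap_mid's own z axis and vertical below 0.12 rad and z of cap_mid in the frame of tray between 0.034 and 0.046 m and contact force between cap and the arm below 0.1 N and contact force between cap and the fingers below 0.1 N and linear speed of cap below 0.02 m/s and horizontal distance between fuse_mid and holder below 0.006 m), for 0.2 s.
At the end, for the whole second after the job is handed in: The cap stands at rest on its open end in the tray (centre within 65 mm of the tray's centre along each side, tilted less than 0.12 rad) and the cartridge lies or stands at rest inside the bin (its centre below the rim), both released (x of cap_mid in the frame of tray between -0.065 and 0.065 m and y of cap_mid in the frame of tray between -0.065 and 0.065 m and angle between cap_mid's own z axis and vertical below 0.12 rad and z of cap_mid in the frame of tray between 0.034 and 0.046 m and x of fuse_mid in the frame of bin between -0.07 and 0.07 m and y of fuse_mid in the frame of bin between -0.07 and 0.07 m and z of fuse_mid in the frame of bin below 0.045 m and linear speed of each of cap, fuse below 0.02 m/s); the robot touches nothing.
It fails at once if the cap is dropped or banged into the tray (still faster than 0.35 m/s in its last 15 mm) (x of cap_mid in the frame of tray between -0.085 and 0.085 m and y of cap_mid in the frame of tray between -0.085 and 0.085 m and z of cap_mid in the frame of tray below 0.055 m and linear speed of cap above 0.35 m/s).
It fails at once if the cap falls onto the bench (contact force between cap and table above 0.5 N).
It fails at once if the breaker: it is disturbed (moved more than 30 mm) (distance of breaker from where it was at the start of the episode above 0.03 m).
It fails at once if the spanner: it is disturbed (moved more than 30 mm) (distance of spanner from where it was at the start of the episode above 0.03 m).
It fails at once if the terminals: it is disturbed (moved more than 30 mm) (distance of terminals from where it was at the start of the episode above 0.03 m).
It also fails if it takes over 72 s, if anything falls off the work surface, if the arm or the gripper's body presses on something with over 40 N, if the wrist force passes 120 N, or if a joint passes its speed limit or range.

## Working session

There is one attempt and no reset: what is moved stays moved. The work goes in short steps, Python scripts to look and compute and a shell command to move; the robot and the scene stay as the last step left them, time stands still between calls to the robot, and variables do not carry over. Pictures are saved under pics/ and viewed, at most 12 in all, crops included, and the job is handed in when it is done.

```bash
mkdir -p pics; ls
python3 - <<'E'
from bench import robot
import cv2
for n in("scene","top"):
    c=robot.read_camera(n); cv2.imwrite(f"pics/{n}0.png",c["img"][:,:,::-1]); print(n,c["fx"],c["fy"],c["cx"],c["cy"],c["D"],c["T"])
print(robot.read_state())
E
```

```text
pics
scene 518.9995758210719 518.9995758210719 274.7489488666959 205.94184253845182 [-0.12021055  0.          0.          0.          0.        ] [[-0.18457589 -0.59642491  0.7811588   1.53761571]
 [ 0.98271926 -0.10071782  0.15530218  0.18867543]
 [-0.01394947  0.79632484  0.60470833  0.80260481]
 [ 0.          0.          0.          1.        ]]
top 513.8543461251154 513.8543461251154 290.8236466517445 211.91973904145905 [-0.09304701  0.          0.          0.          0.        ] [[ 0.0055925   0.99660399 -0.08215361  0.48918771]
 [-0.99986946  0.00432756 -0.01556723 -0.00704591]
 [-0.01515884  0.08222994  0.99649809  1.18114193]
 [ 0.          0.          0.          1.        ]]
{'time': 0.1, 'qpos': array([-1.34910736e+00,  2.21167836e-01,  1.52749797e+00, -2.28765917e-05,
        1.39470804e+00, -1.26063710e-01]), 'qd': array([-0.00082239,  0.00010348, -0.00392804,  0.00052931, -0.00057935,
       -0.00039741]), 'effort': array([ 1.24341419e-03, -4.98240781e+01, -3.90547228e+01, -2.33303317e-04,
        5.62804635e-03,  3.28845431e-07]), 'ee_pos': array([ 0.21288002, -0.5870441 ,  0.23029522]), 'tool_rot': array([-8.89040847e-04,  9.84920817e-01,  1.73003441e-01, -5.38123112e-05]), 'ft_force': array([0.14365213, 0.05065775, 0.21086346]), 'ft_torque': array([-0.05042676,  0.01468764,  0.05408856]), 'grasp_force': 0.0, 'grip_width': 0.0853301789835707}
```

View pics/scene0.png

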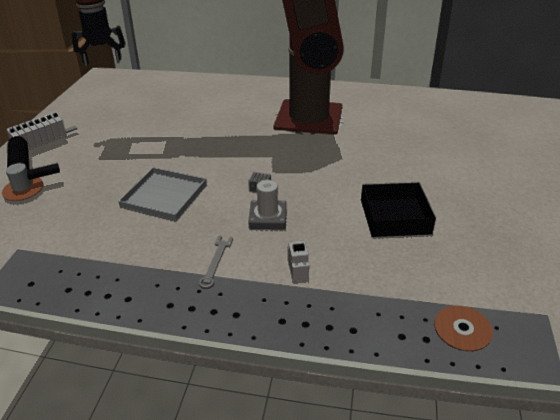

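View pics/top0.png

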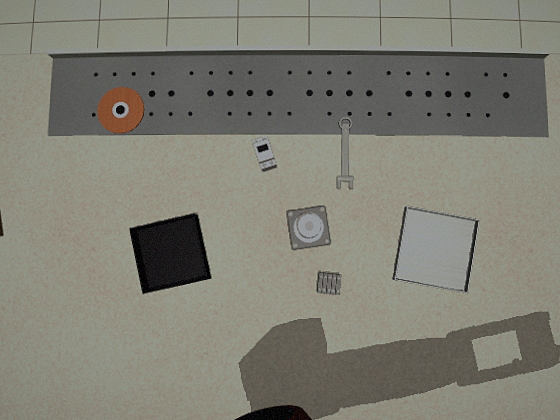

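The top view shows the holder and cap at about (309,227), the bin at (171,253), the tray at (436,249), the terminals at (329,283), the breaker at (264,154) and the spanner at (345,155). In the scene view the cap is at (267,200). I'll locate these by casting rays.

```bash
cat > h.py <<'E'
from bench import robot
import cv2, numpy as np
def ray(c,uv):
    K=np.array([[c["fx"],0,c["cx"]],[0,c["fy"],c["cy"]],[0,0,1]])
    p=cv2.undistortPoints(np.array(uv,float).reshape(-1,1,2),K,np.array(c["D"]))[:,0]
    d=np.c_[p[:,0],-p[:,1],-np.ones(len(p))]@c["T"][:3,:3].T
    return c["T"][:3,3],d
def plane(c,uv,z):
    o,d=ray(c,uv); return o+d*((z-o[2])/d[:,2])[:,None]
def proj(c,P):
    R=c["T"][:3,:3]; q=(np.array(P,float).reshape(-1,3)-c["T"][:3,3])@R*[1,-1,-1]
    K=np.array([[c["fx"],0,c["cx"]],[0,c["fy"],c["cy"]],[0,0,1]])
    return cv2.projectPoints(q,np.zeros(3),np.zeros(3),K,np.array(c["D"]))[0][:,0]
E
python3 - <<'E'
from h import *
t=robot.read_camera("top"); s=robot.read_camera("scene")
g=cv2.cvtColor(t["img"],cv2.COLOR_RGB2GRAY)
def quad(m,name,z,roi):
    x0,y0,x1,y1=roi; mm=np.zeros_like(m); mm[y0:y1,x0:x1]=m[y0:y1,x0:x1]
    cs=cv2.findContours(mm,cv2.RETR_EXTERNAL,cv2.CHAIN_APPROX_NONE)[0]; c=max(cs,key=cv2.contourArea)
    b=cv2.boxPoints(cv2.minAreaRect(c)); P=plane(t,b,z)
    e=P[1]-P[0]; f=P[2]-P[1]
    print(name,b.round(1).tolist(),"ctr",P.mean(0).round(4),"sides",np.linalg.norm(e).round(3),np.linalg.norm(f).round(3),"yaw",np.degrees(np.arctan2(e[1],e[0])).round(1))
quad((g<50).astype(np.uint8),"bin",.05,(110,190,230,310))
hsv=cv2.cvtColor(t["img"],cv2.COLOR_RGB2HSV)
print("bg",hsv[300,250],"tray",hsv[250,436],hsv[209,436],"block",hsv[212,295],"cap",hsv[227,309])
m=((hsv[...,1]<25)).astype(np.uint8)
quad(m,"tray",.022,(380,190,500,310)); quad(m,"block",.025,(270,195,345,258)); quad(m,"term",.034,(310,262,350,305)); quad(m,"breaker",.065,(245,130,285,180)); quad(m,"spanner",.0,(330,138,362,200))
big=np.hstack([cv2.resize(t["img"][190:265,270:350],(400,375),interpolation=2),cv2.resize(s["img"][170:235,235:305],(400,375),interpolation=2)])
cv2.imwrite("pics/crop1.png",big[:,:,::-1])
E
```

```text
bin [[128.0, 227.60000610351562], [196.6999969482422, 212.5], [211.0, 278.20001220703125], [142.39999389648438, 293.20001220703125]] ctr [0.4905 0.2795 0.05  ] sides 0.158 0.149 yaw -77.5
bg [ 38  20 151] tray [ 70   5 154] [ 18  42 151] block [ 23  10 102] cap [ 20   5 144]
tray [[388.70001220703125, 283.70001220703125], [404.0, 202.8000030517578], [483.6000061035156, 217.89999389648438], [468.29998779296875, 298.79998779296875]] ctr [ 0.4984 -0.3183  0.022 ] sides 0.186 0.186 yaw -11.3
block [[284.20001220703125, 211.0], [324.79998779296875, 202.8000030517578], [332.79998779296875, 243.0], [292.20001220703125, 251.1999969482422]] ctr [ 0.5507 -0.029   0.025 ] sides 0.094 0.092 yaw -78.4
term [[316.6000061035156, 292.5], [318.8999938964844, 272.1000061035156], [341.70001220703125, 274.6000061035156], [339.3999938964844, 295.0]] ctr [ 0.4247 -0.075   0.034 ] sides 0.045 0.051 yaw -6.2
breaker [[245.0, 130.0], [284.0, 130.0], [284.0, 169.0], [245.0, 169.0]] ctr [0.7194 0.0693 0.065 ] sides 0.087 0.087 yaw -90.0
spanner [[335.0, 138.0], [354.0, 138.0], [354.0, 188.0], [335.0, 188.0]] ctr [ 0.7016 -0.1128  0.    ] sides 0.044 0.118 yaw -89.7
```

View pics/crop1.png

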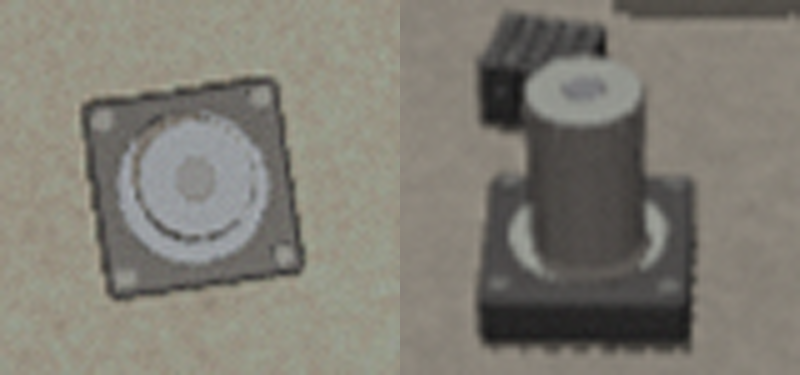

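The cap-top centre is at top (309.2,226.0) and scene (267.3,185.4). I'll triangulate it and check it against the block.

Run:
```python
from h import *
t=robot.read_camera("top"); s=robot.read_camera("scene")
print(plane(t,[(309.2,226)],.1005),plane(s,[(267.3,185.4)],.1005))
print("tray",plane(t,[(405,207),(478,219),(467,292),(394,280)],.022), plane(t,[(436,249.5)],.022), plane(s,[(164,193)],.01))
print("bin",plane(t,[(130,228),(197,213),(211,279),(143,293)],.05).mean(0), plane(s,[(398,208)],.02))
```

```text
[[ 0.54870856 -0.02901494  0.1005    ]] [[ 0.5547374  -0.02379648  0.1005    ]]
tray [[ 0.59707234 -0.24789685  0.022     ]
 [ 0.57042224 -0.41534581  0.022     ]
 [ 0.40539985 -0.38701275  0.022     ]
 [ 0.43243058 -0.2214025   0.022     ]] [[ 0.50100958 -0.3173385   0.022     ]] [[ 0.50690619 -0.3136811   0.01      ]]
bin [0.48966053 0.27775758 0.05      ] [[0.48396554 0.29122187 0.02      ]]
```

The cap is at about (0.551,-0.027), the tray at (0.503,-0.316) and the bin at (0.488,0.283). First I'll square the tool to the world axes, so that x_tool=+x, y_tool=-y and z_tool is down. Then I'll travel to a point above the cap.

```bash
python3 -m creep '{"gripper":[85,85,85],"translation":[[0,0,0],[0,0,0],[0,0,0]],"roll":[7,7,5.9]}' 40
python3 -m creep '{"gripper":[85,85,85,85,85],"translation":[[15,-25,0],[20,-33,0],[20,-33,0],[20,-33,0],[20,-33,0]],"roll":[0,0,0,0,0]}'
python3 -m creep '{"gripper":[85,85,85,85,85],"translation":[[20,-33,0],[20,-33,0],[20,-33,0],[20,-33,0],[20,-33,0]],"roll":[0,0,0,0,0]}'
python3 -m creep '{"gripper":[85,85,85,85,85],"translation":[[20,-33,0],[20,-33,0],[20,-33,0],[20,-33,0],[20,-33,0]],"roll":[0,0,0,0,0]}'
python3 -c "
from bench import robot;s=robot.read_state();print(s['qpos'],s['tool_rot'])"
```

```text
time: 0.55
ee_pos: [0.213, -0.5875, 0.2312]
tool_rot: [-0.0, 1.0, -0.003, -0.0]
ft_force: [0.0, 0.3, 1.0]
grip_width: 0.0853
grasp_force: 0.0
time: 0.97
ee_pos: [0.3084, -0.429, 0.2312]
tool_rot: [-0.0, 1.0, -0.0, 0.0]
ft_force: [0.4, -0.3, 1.0]
grip_width: 0.0851
grasp_force: 0.0
time: 1.38
ee_pos: [0.4085, -0.2638, 0.2315]
tool_rot: [0.0, 1.0, 0.0, 0.0]
ft_force: [1.1, -0.9, 0.5]
grip_width: 0.0853
grasp_force: 0.0
time: 1.8
ee_pos: [0.5085, -0.0986, 0.2316]
tool_rot: [0.0, 1.0, 0.0, 0.0]
ft_force: [-0.0, -0.4, 0.3]
grip_width: 0.0848
grasp_force: 0.0
[-3.43812730e-01 -3.80086528e-02  1.80266617e+00 -6.97891287e-05
  1.37624756e+00  1.22642886e+00] [1.48205280e-04 9.99999900e-01 2.84103249e-04 3.12086399e-04]
```

```bash
python3 -m creep '{"gripper":[85,85,85,85,85],"translation":[[21,-36,0],[21,-36,0],[0,0,0],[0,0,0],[0,0,0]],"roll":[0,0,7,7,7]}'
python3 -m creep '{"gripper":[85,85,85,85,85],"translation":[[0,0,22],[0,0,22],[0,0,22],[0,0,22],[0,0,22]],"roll":[7,7,7,7,7]}'
python3 -m creep '{"gripper":[85,85],"translation":[[0,0,0],[0,0,0]],"roll":[0,0]}'
python3 - <<'E'
from h import *
t=robot.read_camera("top"); s=robot.read_camera("scene"); st=robot.read_state()
print(st['qpos'],st['ee_pos'],st['tool_rot'])
big=np.hstack([cv2.resize(t["img"][180:270,260:360],(400,360),interpolation=2),cv2.resize(s["img"][130:240,215:325],(400,360),interpolation=2)])
cv2.imwrite("pics/crop2.png",big[:,:,::-1])
print(proj(s,[st['ee_pos']]))
E
```

```text
time: 2.22
ee_pos: [0.5499, -0.0272, 0.2311]
tool_rot: [0.0, 0.983, -0.184, -0.0]
ft_force: [0.2, 0.4, 0.3]
grip_width: 0.0851
grasp_force: 0.0
time: 2.63
ee_pos: [0.5497, -0.0284, 0.1204]
tool_rot: [-0.0, 0.882, -0.472, 0.0]
ft_force: [-1.4, -0.4, -0.4]
grip_width: 0.0852
grasp_force: 0.0
time: 2.8
ee_pos: [0.5486, -0.0282, 0.1203]
tool_rot: [0.0, 0.884, -0.468, -0.002]
ft_force: [-0.1, -0.3, -0.4]
grip_width: 0.085
grasp_force: 0.0
[-1.94923801e-01  1.48776604e-01  1.82168718e+00  3.65298253e-06
  1.16909553e+00  2.34945269e+00] [ 0.55072384 -0.02861139  0.12286677] [-2.94146842e-04  8.83838191e-01 -4.67791641e-01  9.73187746e-04]
[[265.40636302 176.41253648]]
```

View pics/crop2.png

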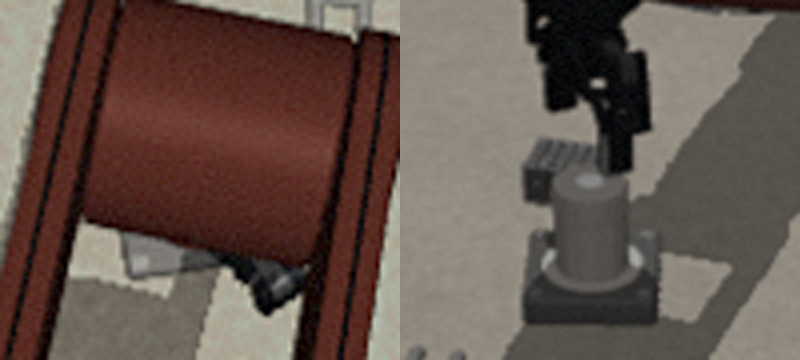

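The open fingers straddle the cap: at scene pixels about (267,172) they sit above the cap top at (267,186). I'll add 12° more roll, descend onto the head and close gently, watching the side force.

```bash
python3 -m creep '{"gripper":[85,85,85,85],"translation":[[0,0,20],[0,0,19],[0,0,18],[0,0,0]],"roll":[6,6,0,0]}' 20
python3 -m creep '{"gripper":[50,45,45,45,45],"translation":[[0,0,0],[0,0,0],[0,0,0],[0,0,0],[0,0,0]],"roll":[0,0,0,0,0]}'
python3 -m creep '{"gripper":[45,45],"translation":[[0,0,0],[0,0,0]],"roll":[0,0]}'
python3 - <<'E'
from h import *
s=robot.read_camera("scene"); st=robot.read_state()
from scipy.spatial.transform import Rotation as R
r=R.from_quat(st['tool_rot'],scalar_first=True)
print(st['qpos'],st['ee_pos'],r.inv().apply(st['ft_force']),st['grip_width'])
cv2.imwrite("pics/crop3.png",cv2.resize(s["img"][130:240,205:335],(780,600),interpolation=2)[:,:,::-1])
E
```

```text
time: 3.23
ee_pos: [0.5485, -0.0282, 0.0628]
tool_rot: [0.001, 0.83, -0.558, -0.001]
ft_force: [-0.1, 0.5, -0.2]
grip_width: 0.0849
grasp_force: 0.0
time: 3.65
ee_pos: [0.5514, -0.0287, 0.0664]
tool_rot: [-0.001, 0.829, -0.559, 0.002]
ft_force: [-0.5, -0.2, 6.3]
grip_width: 0.0495
grasp_force: 22.8
time: 3.82
ee_pos: [0.5513, -0.0288, 0.0663]
tool_rot: [-0.001, 0.829, -0.559, 0.002]
ft_force: [-0.6, -0.3, 5.5]
grip_width: 0.0491
grasp_force: 22.8
[-1.94936261e-01  2.25696691e-01  1.85269979e+00 -2.14843155e-05
  1.05963969e+00  2.56186705e+00] [ 0.55134318 -0.02874813  0.06634344] [-0.30364668  0.48982317 -6.90409288] 0.049486058206149215
```

View pics/crop3.png

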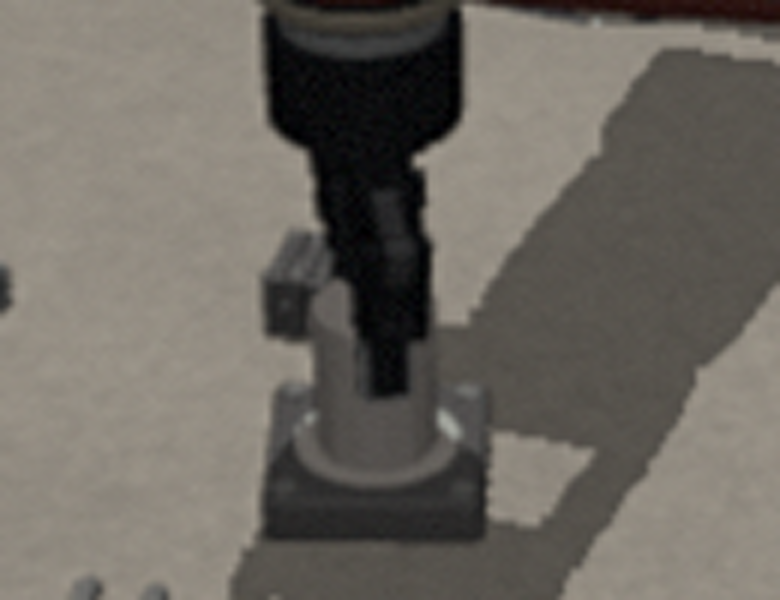

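The fingers sit on the cap's head, with pads at about (385,370) in the crop, and the side force is about 0. I'll grip harder and start turning counter-clockwise with 0.194 mm of rise per 7° row.

```bash
python3 -m creep '{"gripper":[45,45,45,45,45],"translation":[[0,0,0],[0,0,-0.2],[0,0,-0.2],[0,0,-0.2],[0,0,-0.2]],"roll":[0,-7,-7,-7,-7]}' 60
python3 -m creep '{"gripper":[45,45,45,45,45],"translation":[[0,0,-0.2],[0,0,-0.2],[0,0,-0.2],[0,0,-0.2],[0,0,-0.2]],"roll":[-7,-7,-7,-7,-7]}'
python3 -m creep '{"gripper":[45,45,45,45,45],"translation":[[0,0,-0.2],[0,0,-0.2],[0,0,-0.2],[0,0,-0.2],[0,0,-0.2]],"roll":[-7,-7,-7,-7,-7]}'
python3 - <<'E'
from h import *
st=robot.read_state()
print(st['qpos'],st['ee_pos'],st['ft_force'],st['ft_torque'])
E
```

```text
time: 4.28
ee_pos: [0.5516, -0.0286, 0.0673]
tool_rot: [-0.001, 0.941, -0.339, 0.002]
ft_force: [0.8, 1.5, 6.0]
grip_width: 0.0486
grasp_force: 60.8
time: 4.7
ee_pos: [0.5517, -0.0282, 0.0682]
tool_rot: [-0.0, 0.999, -0.041, 0.002]
ft_force: [1.1, 2.0, 4.9]
grip_width: 0.0489
grasp_force: 61.1
time: 5.12
ee_pos: [0.5516, -0.0278, 0.0693]
tool_rot: [-0.0, 0.965, 0.262, 0.002]
ft_force: [-0.2, 4.5, 6.7]
grip_width: 0.0485
grasp_force: 61.2
[-0.19430145  0.22145893  1.85137193  0.00222089  1.06498314  0.84577293] [ 0.55158908 -0.02777543  0.06925809] [-0.19640526  4.45651645  6.72079014] [ 0.93796597  0.03044747 -0.20135897]
```

```bash
python3 -m creep '{"gripper":[45,45,45,45,45],"translation":[[0,0,-0.2],[0,0,-0.2],[0,0,-0.2],[0,0,-0.2],[0,0,-0.2]],"roll":[-7,-7,-7,-7,-7]}'
python3 -m creep '{"gripper":[45,45,45,45,45],"translation":[[0,0,-0.2],[0,0,-0.2],[0,0,-0.2],[0,0,-0.2],[0,0,-0.2]],"roll":[-7,-7,-7,-7,-7]}'
python3 -m creep '{"gripper":[45,45,45,45,45],"translation":[[0,0,-0.2],[0,0,-0.2],[0,0,-0.2],[0,0,-0.2],[0,0,-0.2]],"roll":[-7,-7,-7,-7,-7]}'
python3 -m creep '{"gripper":[45,45,45,45,45],"translation":[[0,0,-0.2],[0,0,-0.2],[0,0,-0.2],[0,0,-0.2],[0,0,-0.2]],"roll":[-7,-7,-7,-7,-7]}'
python3 -m creep '{"gripper":[45,45,45,45,45],"translation":[[0,0,-0.2],[0,0,-0.2],[0,0,-0.2],[0,0,-0.2],[0,0,-0.2]],"roll":[-7,-7,-7,-7,-7]}'
python3 -m creep '{"gripper":[45,45,45],"translation":[[0,0,-0.2],[0,0,-0.2],[0,0,0]],"roll":[-7,-7,0]}'
python3 - <<'E'
from h import *
st=robot.read_state()
print(st['qpos'],st['ee_pos'],st['ft_force'],st['ft_torque'])
E
```

```text
time: 5.53
ee_pos: [0.5511, -0.0278, 0.0701]
tool_rot: [0.0, 0.842, 0.54, 0.002]
ft_force: [-0.6, 3.3, 7.0]
grip_width: 0.0491
grasp_force: 61.3
time: 5.95
ee_pos: [0.5508, -0.028, 0.0711]
tool_rot: [0.001, 0.64, 0.768, 0.001]
ft_force: [-2.3, 2.1, 8.0]
grip_width: 0.0488
grasp_force: 61.3
time: 6.37
ee_pos: [0.5508, -0.0281, 0.072]
tool_rot: [0.001, 0.38, 0.925, 0.001]
ft_force: [-1.9, 2.6, 6.7]
grip_width: 0.0489
grasp_force: 61.3
time: 6.78
ee_pos: [0.5508, -0.0283, 0.073]
tool_rot: [0.001, 0.084, 0.996, 0.0]
ft_force: [-2.1, 1.8, 7.6]
grip_width: 0.0486
grasp_force: 61.3
time: 7.2
ee_pos: [0.5509, -0.0285, 0.074]
tool_rot: [0.001, -0.22, 0.976, -0.0]
ft_force: [-1.1, 0.6, 7.4]
grip_width: 0.0486
grasp_force: 61.3
time: 7.45
ee_pos: [0.5511, -0.0286, 0.0745]
tool_rot: [0.001, -0.337, 0.941, -0.001]
ft_force: [-0.1, 0.2, 7.4]
grip_width: 0.0485
grasp_force: 61.4
[-1.94803501e-01  2.13494091e-01  1.84929221e+00  8.96113839e-05
  1.07587390e+00 -2.45390651e+00] [ 0.55106385 -0.02858585  0.07454868] [-0.14584848  0.19411579  7.35645335] [-0.02926422  0.23462898  0.05088186]
```

```bash
python3 -m creep '{"gripper":[80,80,80,80],"translation":[[0,0,0],[0,0,0],[0,0,0],[0,0,0]],"roll":[0,0,0,0]}'
python3 -m creep '{"gripper":[80,80,80,80,80],"translation":[[0,0,0],[0,0,0],[0,0,0],[0,0,0],[0,0,0]],"roll":[7,7,7,7,7]}'
python3 -m creep '{"gripper":[80,80,80,80,80],"translation":[[0,0,0],[0,0,0],[0,0,0],[0,0,0],[0,0,0]],"roll":[7,7,7,7,7]}'
python3 -m creep '{"gripper":[80,80,80,80,80],"translation":[[0,0,0],[0,0,0],[0,0,0],[0,0,0],[0,0,0]],"roll":[7,7,7,7,7]}'
python3 -m creep '{"gripper":[80,80,80,80,80],"translation":[[0,0,0],[0,0,0],[0,0,0],[0,0,0],[0,0,0]],"roll":[7,7,7,7,7]}'
python3 -m creep '{"gripper":[80,80,80,80,80],"translation":[[0,0,0],[0,0,0],[0,0,0],[0,0,0],[0,0,0]],"roll":[7,7,7,7,7]}'
python3 -m creep '{"gripper":[80,80,80,80,80],"translation":[[0,0,0],[0,0,0],[0,0,0],[0,0,0],[0,0,0]],"roll":[7,7,7,7,7]}'
python3 -m creep '{"gripper":[80,80,80,80,80],"translation":[[0,0,0],[0,0,0],[0,0,0],[0,0,0],[0,0,0]],"roll":[7,7,7,7,7]}'
python3 -m creep '{"gripper":[80,80,80,80,80],"translation":[[0,0,0],[0,0,0],[0,0,0],[0,0,0],[0,0,0]],"roll":[7,7,7,7,7]}'
python3 -m creep '{"gripper":[80,80],"translation":[[0,0,0],[0,0,0]],"roll":[7,0]}'
python3 -m creep '{"gripper":[45,45,45,45,45],"translation":[[0,0,0],[0,0,0],[0,0,0],[0,0,0],[0,0,0]],"roll":[0,0,0,0,0]}' 60
python3 - <<'E'
from h import *
st=robot.read_state()
print(st['qpos'],st['ee_pos'],st['ft_force'],st['ft_torque'])
E
```

```text
time: 7.78
ee_pos: [0.5495, -0.0284, 0.0723]
tool_rot: [-0.0, -0.334, 0.943, 0.0]
ft_force: [-0.0, -0.2, 0.2]
grip_width: 0.0802
grasp_force: 0.0
time: 8.2
ee_pos: [0.5495, -0.0284, 0.0722]
tool_rot: [-0.0, -0.032, 0.999, 0.0]
ft_force: [0.3, -0.6, -0.1]
grip_width: 0.0801
grasp_force: 0.0
time: 8.62
ee_pos: [0.5495, -0.0284, 0.0722]
tool_rot: [-0.0, 0.27, 0.963, -0.0]
ft_force: [-0.7, 0.5, 0.6]
grip_width: 0.08
grasp_force: 0.0
time: 9.03
ee_pos: [0.5495, -0.0284, 0.0722]
tool_rot: [-0.0, 0.547, 0.837, -0.0]
ft_force: [-0.1, 0.1, 0.2]
grip_width: 0.0802
grasp_force: 0.0
time: 9.45
ee_pos: [0.5495, -0.0284, 0.0722]
tool_rot: [-0.0, 0.773, 0.634, -0.0]
ft_force: [0.7, -1.1, 0.3]
grip_width: 0.0801
grasp_force: 0.0
time: 9.87
ee_pos: [0.5495, -0.0284, 0.0722]
tool_rot: [-0.0, 0.928, 0.372, -0.0]
ft_force: [-0.1, 0.1, -0.0]
grip_width: 0.0797
grasp_force: 0.0
time: 10.28
ee_pos: [0.5495, -0.0284, 0.0722]
tool_rot: [-0.0, 0.997, 0.076, -0.0]
ft_force: [0.2, -0.4, -0.4]
grip_width: 0.0801
grasp_force: 0.0
time: 10.7
ee_pos: [0.5495, -0.0284, 0.0722]
tool_rot: [0.0, 0.974, -0.228, -0.0]
ft_force: [0.2, 0.2, -0.2]
grip_width: 0.0801
grasp_force: 0.0
time: 11.12
ee_pos: [0.5495, -0.0284, 0.0722]
tool_rot: [0.0, 0.86, -0.51, -0.0]
ft_force: [-0.6, -0.3, 0.2]
grip_width: 0.0801
grasp_force: 0.0
time: 11.28
ee_pos: [0.5495, -0.0284, 0.0722]
tool_rot: [0.0, 0.828, -0.561, -0.0]
ft_force: [0.1, 0.3, -0.5]
grip_width: 0.08
grasp_force: 0.0
time: 11.7
ee_pos: [0.55, -0.0284, 0.0728]
tool_rot: [-0.0, 0.829, -0.559, 0.0]
ft_force: [-0.3, 1.4, 1.5]
grip_width: 0.049
grasp_force: 61.5
[-1.94865169e-01  2.15451501e-01  1.85088195e+00  1.59934242e-04
  1.07467920e+00  2.56120360e+00] [ 0.55000387 -0.02838994  0.0727532 ] [-0.30381358  1.42400582  1.46752265] [ 0.11759138 -0.01321956  0.0067088 ]
```

```bash
python3 -m creep '{"gripper":[45,45,45,45,45],"translation":[[0,0,-0.2],[0,0,-0.2],[0,0,-0.2],[0,0,-0.2],[0,0,-0.2]],"roll":[-7,-7,-7,-7,-7]}'
python3 -m creep '{"gripper":[45,45,45,45,45],"translation":[[0,0,-0.2],[0,0,-0.2],[0,0,-0.2],[0,0,-0.2],[0,0,-0.2]],"roll":[-7,-7,-7,-7,-7]}'
python3 -m creep '{"gripper":[45,45,45,45,45],"translation":[[0,0,-0.2],[0,0,-0.2],[0,0,-0.2],[0,0,-0.2],[0,0,-0.2]],"roll":[-7,-7,-7,-7,-7]}'
python3 -m creep '{"gripper":[45,45,45,45,45],"translation":[[0,0,-0.2],[0,0,-0.2],[0,0,-0.2],[0,0,-0.2],[0,0,-0.2]],"roll":[-7,-7,-7,-7,-7]}'
python3 -m creep '{"gripper":[45,45,45,45,45],"translation":[[0,0,-0.2],[0,0,-0.2],[0,0,-0.2],[0,0,-0.2],[0,0,-0.2]],"roll":[-7,-7,-7,-7,-7]}'
python3 -m creep '{"gripper":[45,45,45,45,45],"translation":[[0,0,-0.2],[0,0,-0.2],[0,0,-0.2],[0,0,-0.2],[0,0,-0.2]],"roll":[-7,-7,-7,-7,-7]}'
python3 -m creep '{"gripper":[45,45,45,45,45],"translation":[[0,0,-0.2],[0,0,-0.2],[0,0,-0.2],[0,0,-0.2],[0,0,-0.2]],"roll":[-7,-7,-7,-7,-7]}'
python3 -m creep '{"gripper":[45,45,45,45,45],"translation":[[0,0,-0.2],[0,0,-0.2],[0,0,-0.2],[0,0,-0.2],[0,0,-0.2]],"roll":[-7,-7,-7,-7,-7]}'
python3 -m creep '{"gripper":[45,45,45],"translation":[[0,0,-1],[0,0,-1],[0,0,-1]],"roll":[0,0,0]}'
python3 -c "
from bench import robot;s=robot.read_state();print(s['qpos'],s['ft_torque'])"
```

```text
time: 12.12
ee_pos: [0.5491, -0.0288, 0.0734]
tool_rot: [0.0, 0.96, -0.281, -0.001]
ft_force: [-2.5, -1.3, 1.8]
grip_width: 0.0487
grasp_force: 61.7
time: 12.53
ee_pos: [0.5496, -0.0294, 0.0746]
tool_rot: [0.001, 1.0, 0.021, -0.0]
ft_force: [-0.6, -3.3, 0.7]
grip_width: 0.0487
grasp_force: 61.7
time: 12.95
ee_pos: [0.5503, -0.0294, 0.0757]
tool_rot: [0.001, 0.947, 0.321, 0.0]
ft_force: [1.9, -2.5, -0.4]
grip_width: 0.0489
grasp_force: 61.9
time: 13.37
ee_pos: [0.551, -0.0291, 0.0769]
tool_rot: [0.001, 0.807, 0.591, 0.001]
ft_force: [4.6, -1.3, -2.4]
grip_width: 0.0488
grasp_force: 62.0
time: 13.78
ee_pos: [0.5512, -0.0287, 0.0779]
tool_rot: [0.001, 0.592, 0.806, 0.001]
ft_force: [4.7, -0.0, -1.8]
grip_width: 0.0489
grasp_force: 62.0
time: 14.2
ee_pos: [0.5511, -0.0281, 0.0789]
tool_rot: [0.001, 0.322, 0.947, 0.001]
ft_force: [3.7, 3.0, -1.9]
grip_width: 0.0481
grasp_force: 62.0
time: 14.62
ee_pos: [0.5507, -0.0279, 0.0798]
tool_rot: [0.001, 0.023, 1.0, 0.0]
ft_force: [3.0, 2.0, -0.8]
grip_width: 0.0489
grasp_force: 62.2
time: 15.03
ee_pos: [0.5503, -0.0279, 0.0807]
tool_rot: [0.001, -0.279, 0.96, 0.0]
ft_force: [1.9, 2.7, 0.5]
grip_width: 0.0488
grasp_force: 62.4
time: 15.28
ee_pos: [0.5493, -0.028, 0.0829]
tool_rot: [-0.0, -0.274, 0.962, 0.001]
ft_force: [2.2, 3.3, -3.5]
grip_width: 0.0488
grasp_force: 62.3
[-1.94674343e-01  2.00374461e-01  1.84659874e+00  6.61069292e-04
  1.09573749e+00 -2.32149097e+00] [ 0.57266032 -0.27219297  0.00270962]
```

```bash
python3 -m creep '{"gripper":[45,45,45,45],"translation":[[0,0,-1],[0,0,-1],[0,0,-2],[0,0,0]],"roll":[0,0,0,0]}'
python3 - <<'E'
from h import *
s=robot.read_camera("scene")
cv2.imwrite("pics/crop4.png",cv2.resize(s["img"][130:240,205:335],(600,508),interpolation=2)[:,:,::-1])
E
```

```text
time: 15.62
ee_pos: [0.5498, -0.0289, 0.0879]
tool_rot: [-0.0, -0.276, 0.961, -0.0]
ft_force: [-0.1, 0.3, -1.8]
grip_width: 0.049
grasp_force: 62.4
```

View pics/crop4.png

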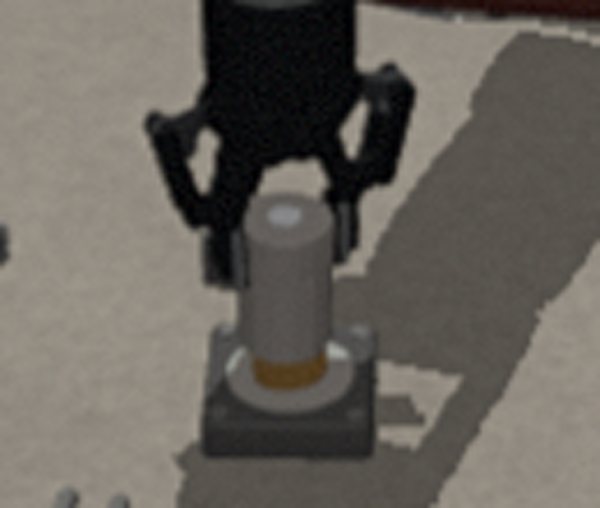

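The cap is free: the brass thread shows at (290,372) in the crop, and fz is about the cap's weight. I'll lift straight up, square the tool (yaw 180: x_tool=-X, y_tool=+Y), then carry the cap to the tray.

```bash
python3 -m creep '{"gripper":[45,45,45,45,45],"translation":[[0,0,-6],[0,0,-10],[0,0,-10],[0,0,-10],[0,0,-9]],"roll":[0,0,0,0,0]}'
python3 -m creep '{"gripper":[45,45,45,45,45],"translation":[[0,0,0],[0,0,0],[0,0,0],[0,0,0],[0,0,0]],"roll":[6.5,6.5,6.5,6.5,6]}'
python3 -m creep '{"gripper":[45,45,45,45,45],"translation":[[3,-18,0],[5,-30,0],[5,-30,0],[5,-30,0],[5,-30,0]],"roll":[0,0,0,0,0]}'
python3 -m creep '{"gripper":[45,45,45,45,45],"translation":[[5,-30,0],[5,-30,0],[5,-30,0],[5,-30,0],[4,-18,0]],"roll":[0,0,0,0,0]}'
python3 -m creep '{"gripper":[45,45,45,45],"translation":[[3,-10,0],[2,-2,0],[0,0,0],[0,0,0]],"roll":[0,0,0,0]}'
python3 - <<'E'
from h import *
t=robot.read_camera("top"); s=robot.read_camera("scene"); st=robot.read_state()
print(st['qpos'],st['ee_pos'],st['tool_rot'])
big=np.hstack([cv2.resize(t["img"][180:310,280:500],(400,236),interpolation=2),cv2.resize(s["img"][130:248,100:300],(400,236),interpolation=2)])
cv2.imwrite("pics/crop5.png",big[:,:,::-1])
E
```

```text
time: 16.08
ee_pos: [0.5504, -0.0286, 0.1345]
tool_rot: [0.001, -0.276, 0.961, -0.0]
ft_force: [-0.5, 0.6, -1.3]
grip_width: 0.0487
grasp_force: 62.5
time: 16.5
ee_pos: [0.5501, -0.0285, 0.1337]
tool_rot: [0.001, 0.003, 1.0, -0.0]
ft_force: [-1.1, 0.5, -1.1]
grip_width: 0.0489
grasp_force: 62.5
time: 16.92
ee_pos: [0.5268, -0.1678, 0.1337]
tool_rot: [0.001, -0.001, 1.0, -0.0]
ft_force: [0.1, 0.0, -1.9]
grip_width: 0.0486
grasp_force: 62.6
time: 17.33
ee_pos: [0.5026, -0.3078, 0.1339]
tool_rot: [0.001, 0.001, 1.0, -0.001]
ft_force: [-0.1, 0.5, -0.9]
grip_width: 0.0487
grasp_force: 62.6
time: 17.67
ee_pos: [0.498, -0.3153, 0.1326]
tool_rot: [-0.0, -0.0, 1.0, 0.0]
ft_force: [-0.5, 0.8, -1.6]
grip_width: 0.0489
grasp_force: 62.6
[-6.97840618e-01  2.25660089e-01  1.71291411e+00  3.88906870e-04
  1.20337510e+00 -2.27064509e+00] [ 0.49822419 -0.31507454  0.13254707] [-1.97812062e-05 -9.34189343e-04  9.99999531e-01  2.53646818e-04]
```

View pics/crop5.png

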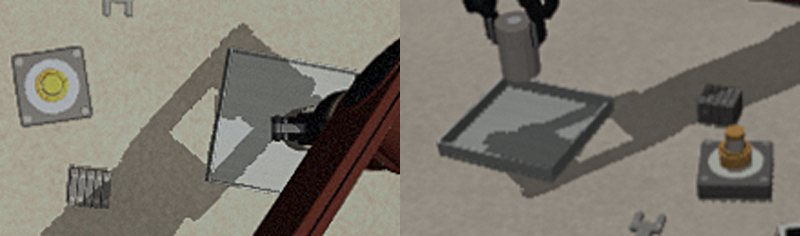

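The cap hangs upright over the tray. The fuse still stands in the holder, at top crop (52,85) and scene crop (736,140). Lowering.

```bash
python3 -m creep '{"gripper":[45,45,45,45,45],"translation":[[0,0,16],[0,0,20],[0,0,20],[0,0,14],[0,0,7]],"roll":[0,0,0,0,0]}'
python3 -m creep '{"gripper":[45,45,45,45,45],"translation":[[0,0,3],[0,0,3],[0,0,2],[0,0,1],[0,0,1]],"roll":[0,0,0,0,0]}'
python3 -m creep '{"gripper":[45,45,45],"translation":[[0,0,1],[0,0,1],[0,0,0]],"roll":[0,0,0]}'
```

```text
time: 18.18
ee_pos: [0.497, -0.3142, 0.0531]
tool_rot: [-0.001, -0.001, 1.0, 0.001]
ft_force: [-0.5, 0.3, -2.2]
grip_width: 0.0488
grasp_force: 62.6
time: 18.6
ee_pos: [0.4984, -0.3168, 0.0463]
tool_rot: [0.001, -0.0, 1.0, -0.0]
ft_force: [-0.3, -0.7, -1.7]
grip_width: 0.049
grasp_force: 62.6
time: 18.85
ee_pos: [0.4979, -0.3165, 0.0436]
tool_rot: [0.0, -0.0, 1.0, -0.0]
ft_force: [-0.0, 0.5, -1.9]
grip_width: 0.0487
grasp_force: 62.6
```

```bash
python3 -m creep '{"gripper":[45,45],"translation":[[0,0,1],[0,0,0]],"roll":[0,0]}'
python3 -m creep '{"gripper":[45,45],"translation":[[0,0,0.7],[0,0,0]],"roll":[0,0]}'
python3 -m creep '{"gripper":[45,45],"translation":[[0,0,0.7],[0,0,0]],"roll":[0,0]}'
```

```text
time: 19.02
ee_pos: [0.498, -0.3166, 0.0428]
tool_rot: [0.0, -0.0, 1.0, -0.0]
ft_force: [-0.7, 0.7, 0.7]
grip_width: 0.0488
grasp_force: 62.8
time: 19.18
ee_pos: [0.4982, -0.3167, 0.0428]
tool_rot: [0.0, -0.0, 1.0, -0.0]
ft_force: [-2.4, 0.8, 5.0]
grip_width: 0.0486
grasp_force: 63.3
time: 19.35
ee_pos: [0.4984, -0.3168, 0.0427]
tool_rot: [0.0, -0.0, 1.0, -0.0]
ft_force: [-2.8, 2.7, 9.6]
grip_width: 0.0487
grasp_force: 63.5
```

The cap is seated. Relax and release, then rise.

```bash
python3 -m creep '{"gripper":[45,52,60,80,80],"translation":[[0,0,-1.2],[0,0,0],[0,0,0],[0,0,0],[0,0,0]],"roll":[0,0,0,0,0]}' 20
python3 -m creep '{"gripper":[80,80,80,80,80],"translation":[[0,0,0],[0,0,0],[0,0,-15],[0,0,-30],[0,0,-30]],"roll":[0,0,0,0,0]}'
python3 -m creep '{"gripper":[80,80,80,80,80],"translation":[[0,0,-15],[0,15,0],[-3,30,0],[-3,35,0],[-5,35,0]],"roll":[0,0,0,0,0]}'
python3 - <<'E'
from h import *
t=robot.read_camera("top"); s=robot.read_camera("scene"); st=robot.read_state()
print(st['qpos'],st['ee_pos'],st['tool_rot'])
big=np.hstack([cv2.resize(t["img"][190:270,275:345],(400,450),interpolation=2),cv2.resize(s["img"][130:248,120:300],(400,450),interpolation=2)])
cv2.imwrite("pics/crop6.png",big[:,:,::-1])
for n,c,(x0,y0,x1,y1) in(("t",t,(280,198,335,255)),("s",s,(245,175,290,225))):
    h=cv2.cvtColor(c["img"],cv2.COLOR_RGB2HSV)[y0:y1,x0:x1]
    m=((h[...,1]>90)).astype(np.uint8); p=cv2.boundingRect(m); M=cv2.moments(m,True); print(n,(p[0]+x0,p[1]+y0,p[2],p[3]),M["m10"]/M["m00"]+x0,M["m01"]/M["m00"]+y0)
E
```

```text
time: 19.77
ee_pos: [0.4978, -0.3164, 0.0421]
tool_rot: [-0.0, -0.0, 1.0, 0.0]
ft_force: [0.9, 0.8, -0.5]
grip_width: 0.0797
grasp_force: 0.0
time: 20.18
ee_pos: [0.4967, -0.3155, 0.1164]
tool_rot: [-0.002, -0.0, 1.0, 0.001]
ft_force: [0.2, 0.1, 0.6]
grip_width: 0.08
grasp_force: 0.0
time: 20.6
ee_pos: [0.5076, -0.1995, 0.1309]
tool_rot: [-0.001, 0.001, 1.0, 0.001]
ft_force: [1.2, 0.7, -0.4]
grip_width: 0.0801
grasp_force: 0.0
[-5.13890819e-01  1.27548295e-01  1.82955039e+00  1.94122641e-03
  1.18829808e+00 -2.09002618e+00] [ 0.50803912 -0.19582858  0.1305662 ] [-0.00120949 -0.00230553  0.99999513  0.00172179]
t (300, 218, 18, 18) 308.3304721030043 226.51931330472104
s (259, 192, 17, 22) 267.1659192825112 203.93273542600897
```

View pics/crop6.png

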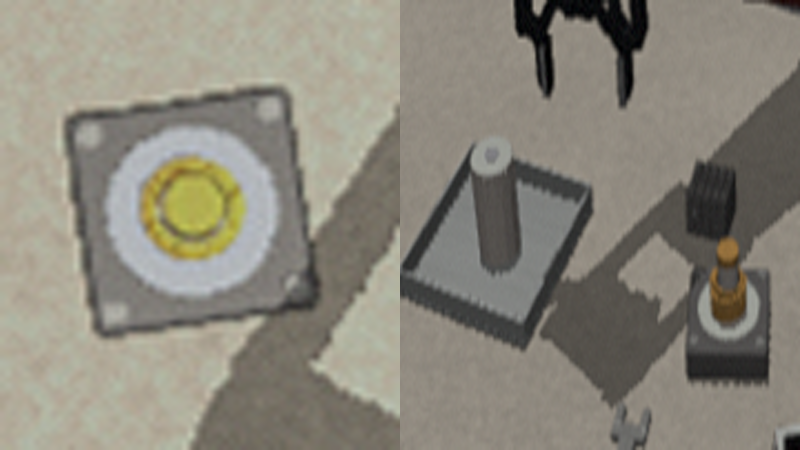

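The cap stands upright in the tray at scene crop (495,205). The fuse stands in the collar at (728,250). Moving over the holder axis at (0.5505,-0.0285).

```bash
python3 -m creep '{"gripper":[60,60,60,60,60],"translation":[[-8,30,0],[-8,32,0],[-8,32,0],[-8,32,0],[-8,28,0]],"roll":[0,0,0,0,0]}'
python3 -m creep '{"gripper":[60,60,60,60],"translation":[[-1,12,0],[0,0,0],[0,0,0],[0,0,0]],"roll":[0,0,0,0]}'
```

```text
time: 21.12
ee_pos: [0.5481, -0.0453, 0.1311]
tool_rot: [-0.001, -0.0, 1.0, 0.0]
ft_force: [0.7, -0.5, -1.1]
grip_width: 0.0599
grasp_force: 0.0
time: 21.45
ee_pos: [0.5492, -0.0363, 0.1318]
tool_rot: [-0.0, -0.0, 1.0, -0.0]
ft_force: [0.6, 0.5, -0.9]
grip_width: 0.06
grasp_force: 0.0
```

```bash
python3 -m creep '{"gripper":[60,60,60,60,60],"translation":[[-1.3,7.8,0],[0,0,15],[0,0,22],[0,0,22],[0,0,12]],"roll":[0,0,0,0,0]}' 40
python3 -m creep '{"gripper":[60,60,60],"translation":[[0,0,6],[0,0,0],[0,0,0]],"roll":[0,0,0]}'
python3 -m creep '{"gripper":[40,30,20,18,18],"translation":[[0,0,0],[0,0,0],[0,0,0],[0,0,0],[0,0,0]],"roll":[0,0,0,0,0]}'
python3 - <<'E'
from h import *
s=robot.read_camera("scene"); st=robot.read_state()
print(st['qpos'],st['ee_pos'],st['ft_force'],st['ft_torque'],st['grip_width'])
cv2.imwrite("pics/crop7.png",cv2.resize(s["img"][130:240,205:335],(600,508),interpolation=2)[:,:,::-1])
E
```

```text
time: 21.87
ee_pos: [0.5495, -0.0281, 0.0589]
tool_rot: [-0.001, 0.001, 1.0, 0.0]
ft_force: [-0.1, -0.4, -1.0]
grip_width: 0.0603
grasp_force: 0.0
time: 22.12
ee_pos: [0.5514, -0.028, 0.0558]
tool_rot: [0.0, 0.0, 1.0, -0.0]
ft_force: [-0.5, -0.2, 1.4]
grip_width: 0.0598
grasp_force: 0.0
time: 22.53
ee_pos: [0.552, -0.0278, 0.0566]
tool_rot: [0.001, -0.0, 1.0, -0.0]
ft_force: [-0.9, -0.6, 6.7]
grip_width: 0.0212
grasp_force: 39.1
[-1.92959167e-01  2.42737992e-01  1.85377783e+00 -3.69319234e-05
  1.04291990e+00 -1.76433366e+00] [ 0.55201407 -0.02778268  0.05655475] [-0.6650038   0.22502094  6.21481266] [ 0.01269122  0.14705123 -0.0615071 ] 0.021154841052030842
```

View pics/crop7.png

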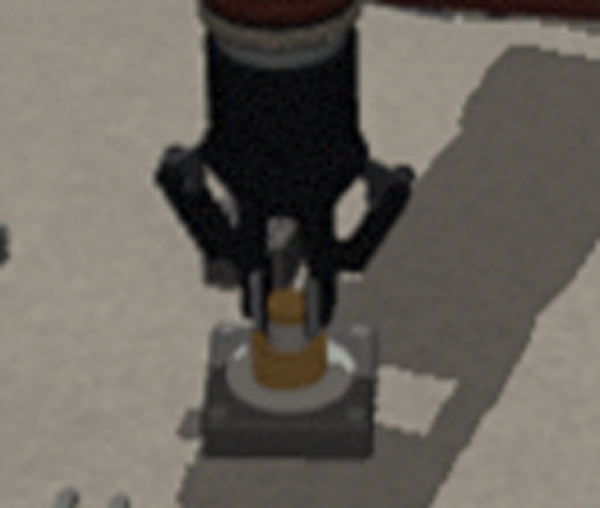

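The fingers hold the fuse's exposed end at about (288,310), just above the rim. I'll lift slowly, then faster, and move to the bin.

```bash
python3 -m creep '{"gripper":[18,18,18,18,18],"translation":[[0,0,-3],[0,0,-6],[0,0,-10],[0,0,-12],[0,0,-12]],"roll":[0,0,0,0,0]}'
python3 -m creep '{"gripper":[18,18,18,18],"translation":[[0,0,-15],[0,0,-15],[0,0,-10],[0,0,0]],"roll":[0,0,0,0]}'
python3 - <<'E'
from h import *
s=robot.read_camera("scene")
cv2.imwrite("pics/crop8.png",cv2.resize(s["img"][100:240,205:335],(560,600),interpolation=2)[:,:,::-1])
E
```

```text
time: 23.0
ee_pos: [0.551, -0.0276, 0.0995]
tool_rot: [-0.0, -0.0, 1.0, 0.0]
ft_force: [0.1, -0.6, -0.6]
grip_width: 0.0214
grasp_force: 39.2
time: 23.33
ee_pos: [0.5531, -0.028, 0.1421]
tool_rot: [0.003, -0.0, 1.0, -0.001]
ft_force: [0.6, -1.0, 0.6]
grip_width: 0.0212
grasp_force: 39.2
```

View pics/crop8.png

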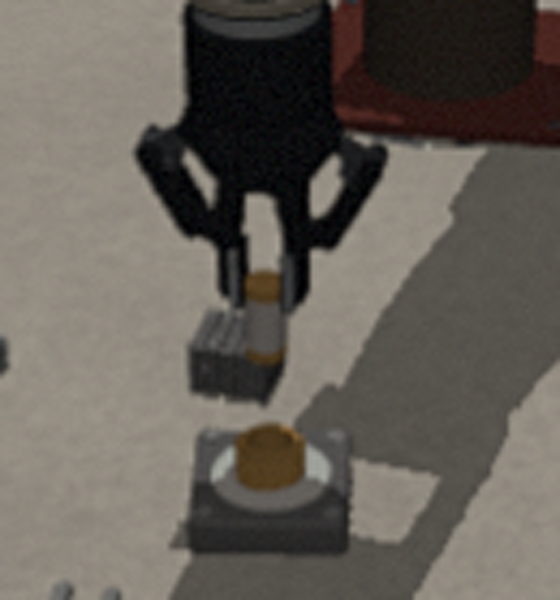

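The fuse is out and hanging upright, at (265,315) in the crop. Moving to the bin centre.

```bash
python3 -m creep '{"gripper":[18,18,18,18,18],"translation":[[4,18,0],[7,33,0],[7,33,0],[7,33,0],[7,33,0]],"roll":[0,0,0,0,0]}'
python3 -m creep '{"gripper":[18,18,18,18,18],"translation":[[7,33,0],[7,33,0],[7,33,0],[6,33,0],[4,27,0]],"roll":[0,0,0,0,0]}'
python3 -m creep '{"gripper":[18,18,18],"translation":[[0,0,0],[0,0,0],[0,0,0]],"roll":[0,0,0]}'
python3 - <<'E'
from h import *
t=robot.read_camera("top");s=robot.read_camera("scene")
cv2.imwrite("pics/crop9.png",np.hstack([cv2.resize(t["img"][190:310,110:230],(400,400),interpolation=2),cv2.resize(s["img"][120:260,330:470],(400,400),interpolation=2)])[:,:,::-1])
E
```

```text
time: 23.8
ee_pos: [0.5177, 0.1235, 0.1373]
tool_rot: [-0.001, 0.0, 1.0, -0.0]
ft_force: [0.1, -0.6, -0.8]
grip_width: 0.021
grasp_force: 39.3
time: 24.22
ee_pos: [0.4863, 0.2833, 0.1372]
tool_rot: [-0.001, -0.001, 1.0, -0.0]
ft_force: [0.3, 0.0, 0.1]
grip_width: 0.0213
grasp_force: 39.3
time: 24.47
ee_pos: [0.4873, 0.2808, 0.1374]
tool_rot: [-0.001, -0.001, 1.0, -0.001]
ft_force: [0.2, -0.7, -1.2]
grip_width: 0.0208
grasp_force: 39.4
```

View pics/crop9.png

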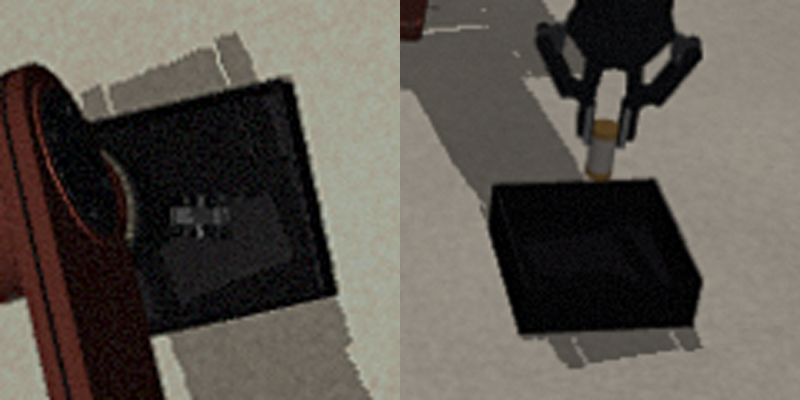

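The fuse is above the bin's middle. I'll lower it, touch down gently and release.

```bash
python3 -m creep '{"gripper":[18,18,18,18,18],"translation":[[0,0,16],[0,0,22],[0,0,22],[0,0,18],[0,0,10]],"roll":[0,0,0,0,0]}'
python3 -m creep '{"gripper":[18,18,18,18,18],"translation":[[0,0,4],[0,0,3],[0,0,2],[0,0,1],[0,0,0]],"roll":[0,0,0,0,0]}'
```

```text
time: 24.98
ee_pos: [0.4867, 0.2794, 0.0478]
tool_rot: [-0.002, 0.001, 1.0, -0.001]
ft_force: [0.2, 1.0, -0.7]
grip_width: 0.0212
grasp_force: 39.4
time: 25.4
ee_pos: [0.4886, 0.2815, 0.0411]
tool_rot: [0.001, -0.0, 1.0, 0.0]
ft_force: [0.3, -0.2, -0.3]
grip_width: 0.0208
grasp_force: 39.4
```

```bash
python3 -m creep '{"gripper":[18,18,18,18,18],"translation":[[0,0,1],[0,0,1],[0,0,1],[0,0,1],[0,0,0]],"roll":[0,0,0,0,0]}'
```

```text
time: 25.82
ee_pos: [0.4877, 0.2813, 0.0361]
tool_rot: [-0.0, -0.0, 1.0, -0.0]
ft_force: [-0.4, -0.3, -1.1]
grip_width: 0.0211
grasp_force: 39.4
```

```bash
python3 -m creep '{"gripper":[18,18,18],"translation":[[0,0,1],[0,0,1],[0,0,0]],"roll":[0,0,0]}'
```

```text
time: 26.07
ee_pos: [0.4885, 0.2815, 0.0356]
tool_rot: [0.0, -0.0, 1.0, 0.0]
ft_force: [-1.9, -1.8, 8.5]
grip_width: 0.0212
grasp_force: 40.2
```

Contact. Relax slightly, open and rise.

```bash
python3 -m creep '{"gripper":[18,24,32,50,60],"translation":[[0,0,-1.5],[0,0,0],[0,0,0],[0,0,0],[0,0,0]],"roll":[0,0,0,0,0]}' 20
python3 -m creep '{"gripper":[60,60,60,60,60],"translation":[[0,0,0],[0,0,-10],[0,0,-25],[0,0,-35],[0,0,-35]],"roll":[0,0,0,0,0]}'
python3 -m creep '{"gripper":[60,60,60,60,60],"translation":[[0,0,-35],[0,-20,-20],[0,-35,0],[0,-35,0],[0,-35,0]],"roll":[0,0,0,0,0]}'
python3 -m creep '{"gripper":[60,60,60,60,60],"translation":[[0,-20,0],[0,0,0],[0,0,0],[0,0,0],[0,0,0]],"roll":[0,0,0,0,0]}'
python3 - <<'E'
from h import *
s=robot.read_camera("scene");print(robot.read_state()["ft_force"])
cv2.imwrite("pics/crop10.png",cv2.resize(s["img"][90:300,100:460],(800,466),interpolation=2)[:,:,::-1])
E
```

```text
time: 26.48
ee_pos: [0.4878, 0.2813, 0.0356]
tool_rot: [-0.0, -0.0, 1.0, -0.0]
ft_force: [-0.1, 0.2, 0.3]
grip_width: 0.0549
grasp_force: 0.0
time: 26.9
ee_pos: [0.4869, 0.2809, 0.1416]
tool_rot: [-0.001, -0.0, 1.0, -0.0]
ft_force: [0.3, 0.1, 0.9]
grip_width: 0.06
grasp_force: 0.0
time: 27.32
ee_pos: [0.4881, 0.1555, 0.1975]
tool_rot: [0.001, -0.001, 1.0, 0.0]
ft_force: [0.5, 0.8, -0.6]
grip_width: 0.0602
grasp_force: 0.0
time: 27.73
ee_pos: [0.488, 0.1373, 0.1961]
tool_rot: [0.0, -0.001, 1.0, 0.0]
ft_force: [-0.5, 0.1, 0.5]
grip_width: 0.0601
grasp_force: 0.0
[ 0.13117374 -0.43584436 -0.0262879 ]
```

View pics/crop10.png

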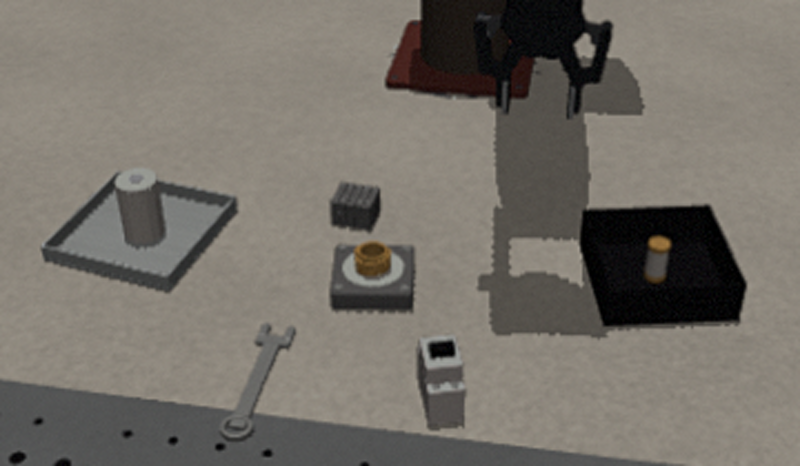

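The cap stands in the tray at (140,210) and the fuse stands in the bin at (657,260). The holder is empty and the bystanders have not moved.

```bash
python3 -c "
from bench import robot;print(robot.finish_job())"
```

```text
the job is handed in; nothing more can be done
None
```

I handed in the job at about 28 s of the 72 s allowed: the cap stands open end down in the tray, the spent cartridge stands in the bin, and the last picture shows the breaker, spanner and terminals where they started; the hand-in returned no verdict.

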